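# Twist the lid off the pull-out seasoning canister

### The arm

A 6-joint arm with a two-finger parallel gripper is mounted at the origin on the work surface. World frame = base frame: x ahead of the robot, y to its left, z up, the work surface at z = 0. Lengths are in mm, angles in rad, forces in N, time in s.
With the tool pointing down it reaches from about 275 to 825 mm from the base axis. Payload 5.2 kg.
Tool frame: the origin (TCP) lies between the finger pads; the fingertips stand 11 mm ahead of it and the grasp point (between the pads) lies 8 mm behind it; x points along the fingers, y is the direction in which the jaws open and shut, and the axes are right-handed (so a half turn about x gives the same grasp; the last joint's range is limited). The gripper opens to 93 mm and grips with 3 to 60 N. Pads are 15 mm wide; open, the fingers measure 128 mm over their backs; the gripper's body (75 mm by 188 mm) begins 65 mm behind the grasp point.
Start: joints at [0.899, 0.259, 1.535, -0, 1.348, -0.203], TCP at [248.479, 490.676, 229.653] pointing down, gripper open.
Joint ranges: [-3.14, 3.14], [-0.91, 2.08], [0.19, 2.58], [-1.22, 4.36], [0.22, 2.71], [-3.12, 3.12]. Speed limits (rad/s): [2.57, 2.57, 3.14, 3.14, 3.14, 3.14].

### API

Orientations are given as a unit quaternion [x, y, z, w].
In Python, from station import observe, read_camera, finish_job, masks_of, spot_point gives the robot as it stands.
- The arm moves only by the shell command python3 -m inch 'ROWS' [FORCE]. ROWS is JSON, a list of rows, each a list of 7 numbers: the closure in counts, from 0 (fully open) to 255 (shut), then the shift along the tool's x, y, z in m, then the turn, a rotation vector about the tool's x, y, z in degrees. In form: [[claw, x, y, z, rx, ry, rz], ...]. A call has 1 to 12 rows; each row is the pose to reach, as a shift and turn from the pose measured when the call began, along the tool's axes at that moment; what a row does not reach only later rows make up. A row lasts 1/12 s, in which the tool goes at most 41.7 mm and 7.16 degrees, less where a joint would pass 70% of its speed; a pose out of reach is approached as far as the arm can. A call with a gripper value outside its range is refused whole. The fingers move at their own pace and stop on an object; FORCE is the grip in N (left out, the last holds). Time passes only in rows, so rows that repeat a pose let the fingers close. It gives the time, the measured TCP pose, the force and the opening at its end, in the units of the state.
- observe(): the state, without advancing time (a new reading comes with each control period).
- read_camera(name): name is "side" or "top" or "wrist"; returns a dict with "image" (480x640x3 uint8, red, green, blue), "vfov" (degrees; the focal length in pixels is half the picture's height over the tangent of half this angle, whatever the lens; pixels are square), "cx", "cy" (the principal point, pixels), "R" (3x3) and "t" (3): a world point X has camera coordinates R X + t. Camera axes: x right, y down, z forward; pixel columns grow to the right and rows downward; lengths in mm; the calibration is good to about 2 mm. A picture is of the moment at which its call begins. There is no depth.
- finish_job(): hands the job in, once; it reports no verdict.
Trained networks look in a picture, given as the dict that the camera call returned (one of the last four; its "shot" number tells which), for a name from the list of things; names that differ only in an ending like _2 or _b are one class to them, and where a whole thing is asked for, a point or a joint stands for the part that bears it (a point fixed in the world has none). Each returns a list of dicts, best first, with "confidence" (0 to 1); they miss things now and then, are a little off and sometimes report something else, mostly with a low value. They report only what shows in the picture. A call takes as long as a camera call.
- masks_of(picture, label): "pixels" (480x640 bool, what is visible of it) and "centre" ([column, row] in pixels, amid what is visible of it).
- spot_point(picture, label): "centre" ([column, row] in pixels: a listed point, or the origin of a listed thing).
The state is a dict: "time": time; "joints": joint angles; "joint_vel": joint speeds; "joint_torque": joint torques, N m; "eef_pos": TCP position; "eef_rot": TCP orientation; "contact_force": force on the tool from outside, world axes, zero at the start; "moment": the same for the moment, N m; "finger_gap": opening from 0.0 (shut) to 1.0 (fully open).
Only numpy, scipy, OpenCV 4.12 (cv2) and the standard library are available. Lean on these libraries where they do the work, as an engineer would, in place of code of your own. Each camera call takes 0.05 s, during which the arm holds its last target. There are 200 camera calls.

### The job

Pull the sled out from under the low shelf by its post, all the way to its stop, so that the seasoning canister stands in the open. Then take off the canister's twist-lock lid: this kitchen has left-hand and right-hand locks that look the same, so feel which way it loosens, turn it to its release and lift it off. Finish while still holding the lid in the gripper, level, about a hand's breadth (10 cm) straight above the canister, with the sled left fully out and the bowl, pot and spoon left alone.

Things in the scene. Friction and masses are not known exactly. Their poses are not given: they have to be found in the camera images.
- station: Fixed steel pull-out station, turned by up to 0.3 rad. Origin on the work surface, mid rail; z up, y along the rail the way the sled is pulled out, x across. Two rail bars 370 mm long, 16 mm high, 52 mm either side of the middle line, from y = -200 to +170 mm.
- shelf_edge (a point): Middle of the low shelf's outer edge (station y = -90 mm), on its underside, 185 mm above the work surface. The shelf, a fixed steel board 12 mm thick, 230 mm wide (station x), runs 170 mm back from here (station -y) on four 14 mm posts at x = +-105 mm; two stacked bowls on it reach 255 mm high, 100 mm back from the edge.
- sled (a joint): How far the sled is pulled out, m: 0 = in (always so at the start; the canister is then wholly under the shelf), 0.15 = fully out, at its stop (the canister's axis is then 100 mm beyond the shelf's edge). It slides along the station's +y against about 2.5 N of friction and stays where it is left.
- handle (a point): On the axis of the sled's upright round steel post, 18 mm in diameter, 15 mm below its top; the top is 120 mm above the work surface. The post stands 125 mm ahead (station +y) of the canister's axis, joined to it by a flat arm 30 mm wide whose top is 20 mm high. It moves with the sled; at the start it is 75 mm clear of the shelf's edge.
- canister: Round steel canister, 84 mm in diameter, 95 mm high, fixed on the sled, with the locking lid on top. Origin at the centre of its underside (20 mm above the work surface), axes parallel to the station's.
- lid: Loose twist-lock lid, about 0.2 kg: steel disc, 76 mm in diameter, 10 mm thick, with a black grip bar on top. Origin at the centre of the disc's underside, which rests on the canister's rim, 95 mm above the canister's origin; z up. Below it a hidden stem and crossbar reach 20 mm into the canister. At the start the lid's axes lie within 0.06 rad of the canister's and it cannot lift over 2 mm.
- lid_bar (a point): Middle of the lid's grip bar, 32 mm above the lid's origin, a good height to pinch it. The bar is 14 mm thick (lid x), 54 mm long (lid y; along the rail at the start), its top 44 mm and its foot 10 mm above the lid's origin.
- lid_lock (a point): The lock, at the centre of the canister's rim. From the middle (lid and canister axes parallel) the lid stops hard after about 0.2 rad in the wrong direction; in the right one it turns with almost no resistance to a stop at about 1.0 rad (58 degrees), and from 0.85 rad to that stop it lifts straight out. Which direction is right is drawn anew each time and cannot be seen.
- bowl: Bystander: loose dark brown bowl, 170 mm across the rim, 65 mm high, on the work surface beyond the rail. Origin at the centre of its underside.
- pot: Bystander: loose round aluminium pot, 130 mm in diameter, 90 mm high, open, past the outer end of the rail. Origin at the centre of its underside.
- spoon: Bystander: loose steel spoon lying flat on the robot's side of the rail, roughly parallel to it. Origin near the middle of its length, on the work surface.

How it is judged (in metres and radians):
On the way, in this order (a step that is already met when the one before it is completed fails the run):
1. the sled is pulled out to its stop (at least 135 of 150 mm), the lid still on (value of joint sled above 0.135 m and distance between lid and canister below 0.105 m), for 0.2 s.
2. the lid is turned (over 0.7 rad) towards its release, still on the canister (angle between the x axis of lid and the x axis of canister, either way round above 0.7 rad and z of lid in the frame of canister below 0.11 m and value of joint sled above 0.135 m), for 0.1 s.
3. the lid is lifted off and held above the canister (z of lid in the frame of canister above 0.155 m and horizontal distance between lid and canister below 0.08 m and angle between lid's own z axis and vertical below 0.3 rad and contact force between the fingers and lid above 1 N and contact force between lid and canister below 0.1 N and value of joint sled above 0.135 m), for 0.2 s.
At the end, for the whole second after the job is handed in: The fingers hold the lid (contact force over 1 N), still, level within 0.3 rad, its underside at least 60 mm above the canister's rim and within 80 mm sideways of the canister's axis, touching neither canister nor station; the sled is at least 135 mm out (all of step 3 and linear speed of lid below 0.03 m/s and contact force between lid and station below 0.1 N); the arm keeps its last pose, push and grip.
It fails at once if the bowl, the pot or the spoon is moved by more than 30 mm (distance of any of bowl, pot, spoon from where it was at the start of the episode above 0.03 m).
It also fails if it takes over 64 s, if anything falls off the work surface, if the arm or the gripper's body presses on something with over 40 N, if the wrist force passes 120 N, or if a joint passes its speed limit or range.

## Working session

There is one attempt and no reset: what is moved stays moved. The work goes in short steps, Python scripts to look and compute and a shell command to move; the robot and the scene stay as the last step left them, time stands still between calls to the robot, and variables do not carry over. Pictures are saved under pics/ and viewed, about 8 in all and at most 12, crops included, and the job is handed in when it is done.

```bash
mkdir -p pics; ls; cat > h.py <<'E'
import numpy as np, cv2
from scipy.spatial.transform import Rotation as Ro
from station import observe, read_camera, finish_job, masks_of, spot_point
def ray(p,uv):
    f=240/np.tan(np.radians(p["vfov"])/2); R=np.array(p["R"]);t=np.array(p["t"])
    d=R.T@np.array([(uv[0]-p["cx"])/f,(uv[1]-p["cy"])/f,1]); return -R.T@t,d/np.linalg.norm(d)
def atz(p,uv,z):
    c,d=ray(p,uv); return c+d*(z-c[2])/d[2]
def tri(rs):
    A=sum(np.eye(3)-np.outer(d,d) for c,d in rs); b=sum((np.eye(3)-np.outer(d,d))@c for c,d in rs)
    X=np.linalg.solve(A,b); return X,[np.linalg.norm(np.cross(X-c,d)) for c,d in rs]
def proj(p,X):
    f=240/np.tan(np.radians(p["vfov"])/2); q=np.array(p["R"])@X+np.array(p["t"]); return f*q[:2]/q[2]+[p["cx"],p["cy"]]
def totool(X):
    s=observe(); return Ro.from_quat(s["eef_rot"]).inv().apply(np.array(X)-s["eef_pos"])
E
python3 - <<'E'
from h import *
np.set_printoptions(precision=1,suppress=True)
s=observe(); print(s); print(Ro.from_quat(s["eef_rot"]).as_matrix())
P={n:read_camera(n) for n in("side","top","wrist")}
Z={"station":0,"shelf_edge":185,"handle":105,"canister":20,"lid":115,"lid_bar":147,"bowl":0,"pot":0,"spoon":0}
for n,p in P.items():
    cv2.imwrite(f"pics/{n}0.png",p["image"][:,:,::-1]); print(n,ray(p,(320,240)))
for l,z in Z.items():
    rs=[]
    for n,p in P.items():
        r=spot_point(p,l)
        if r: 
            print(l,n,np.array(r[0]["centre"]),round(r[0]["confidence"],2),atz(p,r[0]["centre"],z))
            if r[0]["confidence"]>.4: rs.append(ray(p,r[0]["centre"]))
    if len(rs)>1: print("   tri",*tri(rs))
cv2.imwrite("pics/a.png",cv2.resize(np.hstack([P["side"]["image"],P["top"]["image"]]),(800,300))[:,:,::-1])
E
```

```text
pics
{'time': 0.0, 'joints': array([ 0.9,  0.3,  1.5,  0. ,  1.3, -0.2]), 'joint_vel': array([ 0.,  0.,  0., -0., -0., -0.]), 'joint_torque': array([ -0. , -43.7, -28.4,   0.1,   0. ,  -0. ]), 'eef_pos': array([248.1, 490.3, 228.8]), 'eef_rot': array([ 0.2,  0.7, -0.2,  0.7]), 'contact_force': array([-0.2, -0.4, -0.5]), 'moment': array([ 0., -0.,  0.]), 'finger_gap': 1.0006496706177848}
[[-0.   0.5  0.9]
 [-0.   0.9 -0.5]
 [-1.  -0.  -0. ]]
side (array([272.2, 448.4, 753.2]), array([ 0.4, -0.4, -0.8]))
top (array([485.5, 110.7, 878. ]), array([ 0.1, -0. , -1. ]))
wrist (array([185.9, 521.3, 384.4]), array([ 0.2, -0.1, -1. ]))
station side [350.8 268.7] 0.95 [549.4  70.7   0. ]
station top [327.7 271.7] 0.87 [550.2  64.8   0. ]
   tri [552.  65. -10.] [np.float64(1.2563127186070087), np.float64(1.2563127186071081)]
shelf_edge side [386.6 170.1] 0.65 [553.9 -13.9 185. ]
shelf_edge top [387.3 260.6] 0.81 [553.6 -20.4 185. ]
   tri [555.9 -20.8 177.9] [np.float64(1.895675140000408), np.float64(1.8956751400002985)]
handle side [358.5 233.4] 0.85 [544.  63. 105.]
handle top [339.  265.7] 0
[... 275 characters left out ...]
73085), np.float64(1.23362610504709)]
lid side [400.8 180.5] 0.73 [555.2 -67.2 115. ]
lid_bar side [400.3 163.8] 0.57 [563.9 -71.6 147. ]
bowl side [252.2 225.7] 0.84 [753.7 119.    0. ]
bowl top [300.6 174.9] 0.9 [750.1 118.2   0. ]
   tri [750.8 119.2   2.2] [np.float64(1.599339683260554), np.float64(1.599339683260446)]
pot side [194.5 395.9] 0.85 [585.8 403.2   0. ]
pot top [159.1 251.6] 0.81 [592.5 400.6   0. ]
   tri [592.6 403.5 -12.3] [np.float64(1.8451019462484652), np.float64(1.8451019462488474)]
spoon side [413.3 331.1] 0.91 [394.5  97.    0. ]
spoon top [311.5 354.7] 0.68 [389.2  98.4   0. ]
   tri [391.7  99.4   7.5] [np.float64(1.9077821196788893), np.float64(1.907782119678773)]
```

View pics/a.png

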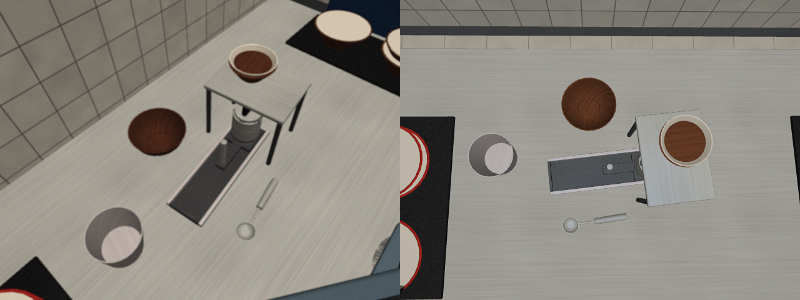

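```bash
python3 - <<'E'
from h import *
np.set_printoptions(precision=2,suppress=True)
for n in("side","top"):
    p=read_camera(n)
    m=masks_of(p,"handle")
    for r in m[:1]:
        ys,xs=np.where(r["pixels"]); print(n,"sled mask",r["confidence"],xs.min(),xs.max(),ys.min(),ys.max())
    m=p["image"].copy(); 
    if n=="side": c=m[130:330,280:480]
    else: c=m[180:380,240:440]
    cv2.imwrite(f"pics/c{n}.png",cv2.resize(c,(600,600),interpolation=cv2.INTER_CUBIC)[:,:,::-1])
E
python3 -c "
import cv2,numpy as np
cv2.imwrite('pics/b.png',cv2.resize(np.hstack([cv2.imread('pics/cside.png'),cv2.imread('pics/ctop.png')]),(800,400)))"
```

```text
side sled mask 0.9 346 421 182 271
top sled mask 0.8 324 387 244 287
```

View pics/b.png

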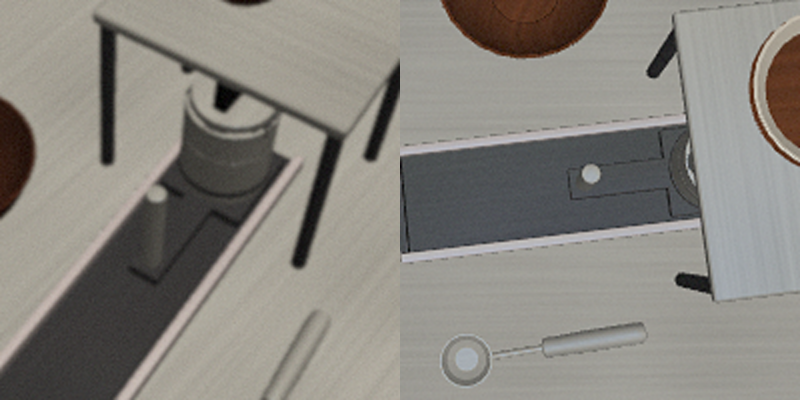

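The side crop shows the post top at about (157,190) and the canister under the shelf. The top crop shows the post top at (591,174), the rail edges running to the left, and the spoon and bowl well clear of the rail. Next I get the rail direction and the post position.

```bash
python3 - <<'E'
from h import *
np.set_printoptions(precision=3,suppress=True)
s=observe();p=read_camera("top");q=read_camera("side")
T=lambda u,v:(240+(u-400)/2,180+v/2)
for a,b in(((405,261),(695,229)),((405,154),(680,119))):
    A=atz(p,T(*a),16);B=atz(p,T(*b),16);d=A-B;print("rail",A,B,"angle of +y from world y",np.arctan2(-d[0],d[1]))
t,r=tri([ray(p,T(591,174)),ray(q,(280+157/2,130+190/2))]);print("post top",t,r,atz(p,T(591,174),120))
m=Ro.from_quat(s["eef_rot"]).as_matrix();print(m,s["eef_pos"])
E
```

```text
rail [475.347 230.982  16.   ] [503.714 -50.664  16.   ] angle of +y from world y 0.10038143173713839
rail [578.995 232.607  16.   ] [612.349 -39.223  16.   ] angle of +y from world y 0.12209331399739887
post top [549.514  57.224 117.125] [np.float64(0.14886826544938742), np.float64(0.1488682654496325)] [549.398  57.506 120.   ]
[[-0.     0.452  0.892]
 [ 0.     0.892 -0.452]
 [-1.    -0.    -0.   ]] [248.455 490.692 229.643]
```

```bash
python3 -m inch '[[0,0,-0.04,0.077,14,0,0],[0,0,-0.08,0.155,28,0,0],[0,0,-0.125,0.232,42,0,0],[0,0,-0.17,0.31,57,0,0],[0,0,-0.21,0.39,57,0,0],[0,0,-0.25,0.464,57,0,0],[0,0,-0.25,0.464,57,0,0],[0,0,-0.25,0.464,57,0,0],[0,0,-0.25,0.464,57,0,0],[0,0,-0.25,0.464,57,0,0],[0,0,-0.25,0.464,57,0,0],[0,0,-0.25,0.464,57,0,0]]' 20; python3 -m inch '[[0,0,0,0,0,0,0]]'
python3 - <<'E'
from h import *
np.set_printoptions(precision=3,suppress=True)
print(Ro.from_quat(observe()["eef_rot"]).as_matrix(),totool([549.4,57.4,97]))
p=read_camera("wrist"); cv2.imwrite("pics/w1.png",p["image"][:,:,::-1])
r=spot_point(p,"handle"); print([(x["centre"],x["confidence"],atz(p,x["centre"],105)) for x in r[:2]], proj(p,np.array([549.4,57.4,105])))
E
```

```text
time: 2.8
eef_pos: [534.9, 78.3, 229.9]
eef_rot: [0.473, 0.526, -0.472, 0.526]
contact_force: [1.5, 0.7, -0.1]
finger_gap: 1.002
time: 2.88
eef_pos: [538.8, 72.2, 229.6]
eef_rot: [0.474, 0.523, -0.474, 0.526]
contact_force: [-0.2, 0.3, 0.2]
finger_gap: 1.0
[[ 0.003  0.995  0.101]
 [-0.003  0.101 -0.995]
 [-1.     0.003  0.003]] [132.678   8.708  15.393]
[([332.5, 251.8], 0.62, array([548.245,  57.987, 105.   ]))] [333.775 252.59 ]
```

```bash
python3 -m inch '[[0,0.02,0.009,0.015,0.5,0,0],[0,0.05,0.009,0.015,0.5,0,0],[0,0.08,0.009,0.015,0.5,0,0],[0,0.11,0.009,0.015,0.5,0,0],[0,0.132,0.009,0.015,0.5,0,0],[0,0.132,0.009,0.015,0.5,0,0],[0,0.132,0.009,0.015,0.5,0,0]]'; python3 -m inch '[[255,0,0,0,0,0,0],[255,0,0,0,0,0,0],[255,0,0,0,0,0,0],[255,0,0,0,0,0,0],[255,0,0,0,0,0,0],[255,0,0,0,0,0,0],[255,0,0,0,0,0,0],[255,0,0,0,0,0,0],[255,0,0,0,0,0,0],[255,0,0,0,0,0,0]]' 25
python3 -c "
from h import *
print(totool([549.4,57.4,97]),Ro.from_quat(observe()['eef_rot']).as_matrix().round(3))"
```

```text
time: 3.57
eef_pos: [544.5, 64.2, 97.0]
eef_rot: [0.475, 0.524, -0.476, 0.522]
contact_force: [0.3, 0.1, -0.5]
finger_gap: 0.999
time: 4.4
eef_pos: [544.5, 64.2, 96.9]
eef_rot: [0.475, 0.525, -0.476, 0.522]
contact_force: [-0.1, -0.5, -0.1]
finger_gap: 0.332
[-0.16981716  4.26872854  7.212294  ] [[-0.003  0.995  0.096]
 [ 0.001  0.096 -0.995]
 [-1.    -0.003 -0.001]]
```

```bash
python3 -m inch '[[150,0,0.004,0.007,0.5,0,0],[150,0,0.004,0.007,0.5,0,0],[150,0,0.004,0.007,0.5,0,0],[255,0,0.004,0.007,0.5,0,0],[255,0,0.004,0.007,0.5,0,0],[255,0,0.004,0.007,0.5,0,0],[255,0,0.004,0.007,0.5,0,0],[255,0,0.004,0.007,0.5,0,0],[255,0,0.004,0.007,0.5,0,0]]'
python3 -c "
from h import *
print(observe()['time'],totool([549.4,57.4,97]),Ro.from_quat(observe()['eef_rot']).as_matrix().round(3))"
```

```text
time: 5.15
eef_pos: [550.3, 57.7, 96.9]
eef_rot: [0.478, 0.522, -0.478, 0.521]
contact_force: [5.7, 1.3, -5.2]
finger_gap: 0.192
5.15 [-0.06242914 -0.891964    0.23827982] [[-0.001  0.996  0.087]
 [ 0.001  0.087 -0.996]
 [-1.    -0.001 -0.001]]
```

```bash
python3 -m inch '[[255,0,0,-0.01,0,0,0],[255,0,0,-0.025,0,0,0],[255,0,-0.001,-0.04,0,0,0],[255,0,-0.001,-0.055,0,0,0],[255,0,-0.002,-0.07,0,0,0],[255,0,-0.002,-0.085,0,0,0],[255,0,-0.002,-0.1,0,0,0],[255,0,-0.003,-0.112,0,0,0],[255,0,-0.003,-0.124,0,0,0],[255,0,-0.003,-0.136,0,0,0],[255,0,-0.003,-0.144,0,0,0],[255,0,-0.003,-0.148,0,0,0]]'; python3 -m inch '[[255,0,0,0,0,0,0]]'
python3 -c "
from h import *
s=observe();print(s['contact_force'],s['moment'],s['finger_gap'],s['eef_pos'],np.linalg.norm(s['eef_pos']-np.array([550.3,57.7,96.9])))"
```

```text
time: 6.15
eef_pos: [533.9, 205.9, 96.9]
eef_rot: [0.477, 0.522, -0.478, 0.521]
contact_force: [2.8, -2.5, -3.7]
finger_gap: 0.189
time: 6.23
eef_pos: [533.9, 206.6, 96.9]
eef_rot: [0.477, 0.522, -0.477, 0.521]
contact_force: [2.4, -2.2, -1.9]
finger_gap: 0.189
[ 2.39231731 -2.20448714 -1.86627557] [-0.45544169 -0.52347501 -0.07238172] 0.18881979456630185 [533.85367689 206.60991088  96.94010574] 149.8153687405915
```

```bash
python3 -m inch '[[255,0,0,-0.002,0,0,0],[255,0,0,-0.003,0,0,0],[255,0,0,-0.003,0,0,0]]'; python3 -m inch '[[100,0,0,0,0,0,0],[50,0,0,0,0,0,0],[0,0,0,0,0,0,0],[0,0,0,0,0,0,0],[0,0,0,0,0,0,0],[0,0,0,0,0,0,0],[0,0,0,0,0,0,0],[0,-0.03,0,0,0,0,0],[0,-0.07,0,0,0,0,0],[0,-0.1,0,0,0,0,0],[0,-0.1,0,0,0,0,0]]'
python3 - <<'E'
from h import *
np.set_printoptions(precision=2,suppress=True)
print(observe()["time"],Ro.from_quat(observe()["eef_rot"]).as_matrix())
P=[read_camera(n) for n in("side","top","wrist")]
for l,z in(("handle",105),("lid",115),("lid_bar",147),("canister",20)):
    rs=[]
    for n,p in zip(("side","top","wrist"),P):
        for r in spot_point(p,l)[:1]:
            print(l,n,np.array(r["centre"]),round(r["confidence"],2),atz(p,r["centre"],z)); rs.append(ray(p,r["centre"]))
    if len(rs)>1: print("  tri",*tri(rs))
cv2.imwrite("pics/b2.png",np.hstack([cv2.resize(P[0]["image"][130:330,280:480],(400,400)),cv2.resize(P[2]["image"],(400,300))[0:300].repeat(1,0) if 0 else cv2.copyMakeBorder(cv2.resize(P[2]["image"],(400,300)),0,100,0,0,0)])[:,:,::-1])
E
```

```text
time: 6.48
eef_pos: [533.8, 206.9, 96.9]
eef_rot: [0.476, 0.521, -0.478, 0.522]
contact_force: [1.5, -10.8, -1.6]
finger_gap: 0.187
time: 7.4
eef_pos: [537.6, 208.2, 204.0]
eef_rot: [0.479, 0.519, -0.475, 0.525]
contact_force: [0.7, -0.3, 0.2]
finger_gap: 0.927
7.4 [[ 0.01  1.    0.09]
 [-0.    0.09 -1.  ]
 [-1.    0.01  0.  ]]
handle side [307.2 300.9] 0.58 [524.2  208.74 105.  ]
handle wrist [321.2 242.9] 0.77 [532.97 208.68 105.  ]
  tri [533.21 201.43  82.25] [np.float64(1.0618201037159645), np.float64(1.0618201037160584)]
lid top [321.1 265.6] 0.62 [552.42  82.19 115.  ]
lid wrist [324.1 395.1] 0.96 [546.52  83.57 115.  ]
  tri [549.59  82.18 113.58] [np.float64(2.945157898674635), np.float64(2.945157898674823)]
lid_bar side [347.7 225.5] 0.45 [548.37  87.1  147.  ]
canister side [347.3 271. ] 0.55 [543.67  88.33  20.  ]
canister wrist [321.5 333. ] 0.69 [544.09  85.02  20.  ]
  tri [543.67  87.52  21.54] [np.float64(1.4401981142288347), np.float64(1.440198114228747)]
```

View pics/b2.png

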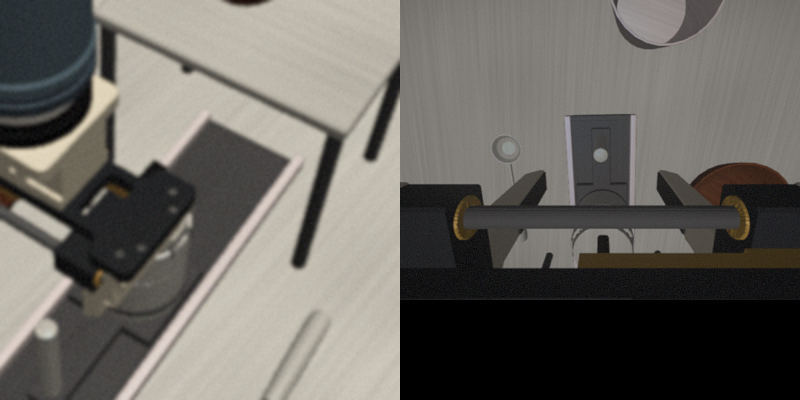

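```bash
python3 -c "
from h import *
R=Ro.from_quat(observe()['eef_rot']); a=.11
D=np.array([[0,np.cos(a),np.sin(a)],[0,np.sin(a),-np.cos(a)],[-1,0,0]])
print(observe()['eef_pos'],totool([547.5,82.5,200]),totool([547.5,82.5,142]),np.degrees((R.inv()*Ro.from_matrix(D)).as_rotvec()))"
```

```text
[533.99015885 207.22574108 196.77492471] [ -2.8420603    2.34118284 125.44269194] [ 55.15751488   2.4717357  125.26315399] [-1.19296999  0.17600944  0.1308098 ]
```

```bash
python3 -m inch '[[0,-0.003,0.002,0.03,-1.2,0,0],[0,-0.003,0.002,0.06,-1.2,0,0],[0,-0.003,0.002,0.09,-1.2,0,0],[0,-0.003,0.002,0.115,-1.2,0,0],[0,-0.003,0.002,0.125,-1.2,0,0],[0,-0.003,0.002,0.125,-1.2,0,0],[0,-0.003,0.002,0.125,-1.2,0,0],[0,-0.003,0.002,0.125,-1.2,0,0]]'
python3 - <<'E'
from h import *
np.set_printoptions(precision=2,suppress=True)
p=read_camera("wrist");q=read_camera("side")
print(observe()["time"],totool([547.5,82.5,142]),Ro.from_quat(observe()["eef_rot"]).as_matrix())
for n,p_ in(("wrist",p),("side",q)):
  for l,z in(("lid_bar",147),("lid",115)):
    for r in spot_point(p_,l)[:1]: print(n,l,r["centre"],r["confidence"],atz(p_,r["centre"],z))
cv2.imwrite("pics/w3.png",p["image"][:,:,::-1])
E
```

```text
time: 8.82
eef_pos: [547.0, 84.0, 200.2]
eef_rot: [0.47, 0.527, -0.473, 0.527]
contact_force: [-0.3, -0.3, 0.2]
finger_gap: 0.999
8.9167 [58.16  0.51  1.67] [[-0.    0.99  0.11]
 [-0.    0.11 -0.99]
 [-1.   -0.    0.  ]]
wrist lid_bar [321.3, 261.6] 0.77 [545.26  83.78 147.  ]
wrist lid [320.6, 250.7] 0.84 [544.81  81.45 115.  ]
side lid_bar [351.0, 225.1] 0.78 [545.01  83.2  147.  ]
side lid [350.4, 238.7] 0.75 [543.01  85.45 115.  ]
```

View pics/w3.png

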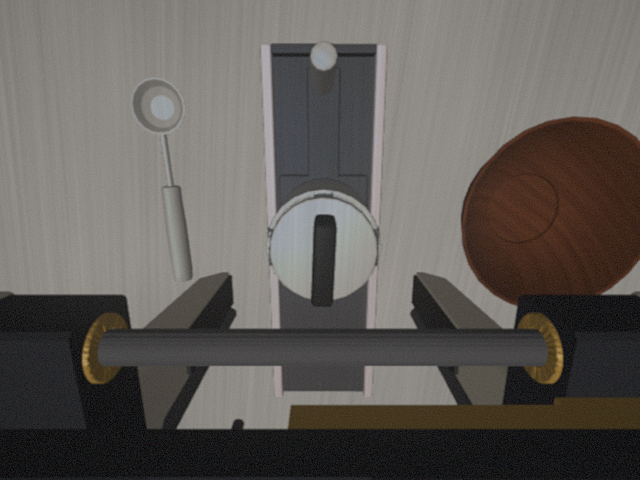

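The wrist view shows the bar upright at about (323,260), centred between the fingers, with the post at (323,57) at the outer end of the rail. I'll go down and grip it.

```bash
python3 -m inch '[[0,0.02,0,0.001,0,0,0],[0,0.04,0,0.001,0,0,0],[0,0.055,0,0.001,0,0,0],[0,0.058,0,0.001,0,0,0],[0,0.058,0,0.001,0,0,0],[0,0.058,0,0.001,0,0,0]]'; python3 -m inch '[[255,0,0,0,0,0,0],[255,0,0,0,0,0,0],[255,0,0,0,0,0,0],[255,0,0,0,0,0,0],[255,0,0,0,0,0,0],[255,0,0,0,0,0,0],[255,0,0,0,0,0,0],[255,0,0,0,0,0,0],[255,0,0,0,0,0,0],[255,0,0,0,0,0,0],[255,0,0,0,0,0,0],[255,0,0,0,0,0,0]]' 25;  python3 -m inch '[[255,0,0,0,0,0,0],[255,0,0,0,0,0,0],[255,0,0,0,0,0,0],[255,0,0,0,0,0,0]]' 
python3 -c "
from h import *
s=observe();print(s['contact_force'],s['moment'],s['joints'],totool([546.5,83,142]),Ro.from_quat(s['eef_rot']).as_matrix().round(3))"
```

```text
time: 9.62
eef_pos: [547.4, 82.7, 142.7]
eef_rot: [0.47, 0.527, -0.472, 0.528]
contact_force: [-0.3, 0.0, -1.4]
finger_gap: 0.998
time: 10.62
eef_pos: [547.4, 82.8, 142.7]
eef_rot: [0.47, 0.527, -0.472, 0.527]
contact_force: [-0.8, -0.6, 0.1]
finger_gap: 0.189
time: 10.95
eef_pos: [547.5, 82.7, 142.8]
eef_rot: [0.47, 0.527, -0.472, 0.528]
contact_force: [0.2, 0.9, 1.4]
finger_gap: 0.148
[0.19507679 0.91694522 1.36287773] [-0.08411903 -0.06979382 -0.00782671] [-0.04936417  0.33912078  1.64734786 -0.00358141  1.15621578 -0.15962561] [ 0.75574721 -0.91857163 -0.38675354] [[-0.001  0.994  0.111]
 [-0.003  0.111 -0.994]
 [-1.    -0.002  0.003]]
```

```bash
cat > r.py <<'E'
from h import *
s=observe();x=Ro.from_quat(s['eef_rot']).as_matrix();print("moment",s['moment'].round(2),"zdir deg",np.degrees(np.arctan2(x[1,2],x[0,2])).round(2),"tilt",np.degrees(np.arccos(-x[2,0])).round(2),s['eef_pos'].round(1),s['contact_force'].round(1),s['finger_gap'])
E
python3 r.py; python3 -m inch '[[255,0,0,0,2,0,0],[255,0,0,0,4,0,0],[255,0,0,0,6,0,0],[255,0,0,0,6,0,0]]'; python3 r.py; python3 -m inch '[[255,0,0,0,2,0,0],[255,0,0,0,4,0,0],[255,0,0,0,6,0,0],[255,0,0,0,6,0,0]]'; python3 r.py;  python3 -m inch '[[255,0,0,0,2,0,0],[255,0,0,0,4,0,0],[255,0,0,0,5,0,0],[255,0,0,0,5,0,0]]'; python3 r.py
```

```text
moment [-0.08 -0.07 -0.01] zdir deg -83.6 tilt 0.2 [547.5  82.7 142.8] [0.2 0.9 1.4] 0.1477190017705593
time: 11.28
eef_pos: [547.5, 82.9, 142.7]
eef_rot: [0.498, 0.501, -0.5, 0.502]
contact_force: [-0.0, 0.2, -0.5]
finger_gap: 0.148
moment [-0.03 -0.02 -0.05] zdir deg -89.67 tilt 0.18 [547.5  82.9 142.7] [-0.   0.2 -0.5] 0.14766128925567676
time: 11.62
eef_pos: [547.5, 83.0, 142.7]
eef_rot: [-0.523, -0.474, 0.525, -0.475]
contact_force: [-0.1, 0.7, 0.2]
finger_gap: 0.151
moment [ 0.04 -0.02 -0.04] zdir deg -95.68 tilt 0.18 [547.5  83.  142.7] [-0.1  0.7  0.2] 0.15118787511893234
time: 11.95
eef_pos: [547.5, 83.0, 142.7]
eef_rot: [-0.543, -0.451, 0.545, -0.452]
contact_force: [0.7, 0.5, -0.2]
finger_gap: 0.145
moment [ 0.01  0.02 -0.01] zdir deg -100.63 tilt 0.17 [547.5  83.  142.7] [ 0.7  0.5 -0.2] 0.14524991961674483
```

No resistance after 17°, which is past where a wrong-way stop would be (15° at most). This looks like the loosening direction, so I continue.

```bash
python3 -m inch '[[255,0,0,0,3,0,0],[255,0,0,0,6,0,0],[255,0,0,0,9,0,0],[255,0,0,0,12,0,0],[255,0,0,0,15,0,0],[255,0,0,0,18,0,0],[255,0,0,0,21,0,0],[255,0,0,0,24,0,0],[255,0,0,0,27,0,0],[255,0,0,0,27,0,0]]'; python3 r.py; python3 -m inch '[[255,0,0,0,3,0,0],[255,0,0,0,6,0,0],[255,0,0,0,8,0,0],[255,0,0,0,8,0,0]]'; python3 r.py
python3 - <<'E'
from h import *
P=[read_camera("side"),read_camera("wrist")]
cv2.imwrite("pics/b4.png",np.hstack([cv2.resize(P[0]["image"][150:350,250:450],(400,400)),cv2.copyMakeBorder(cv2.resize(P[1]["image"],(400,300)),0,100,0,0,0)])[:,:,::-1])
E
```

```text
time: 12.78
eef_pos: [547.3, 82.9, 142.7]
eef_rot: [-0.634, -0.311, 0.636, -0.313]
contact_force: [0.2, 0.6, 0.2]
finger_gap: 0.144
moment [-0.03  0.19 -0.03] zdir deg -127.65 tilt 0.19 [547.3  82.9 142.7] [0.2 0.6 0.2] 0.1444091100006874
time: 13.12
eef_pos: [547.1, 82.8, 142.7]
eef_rot: [-0.654, -0.267, 0.656, -0.268]
contact_force: [-0.1, -0.4, 0.8]
finger_gap: 0.151
moment [ 0.04  0.25 -0.03] zdir deg -135.57 tilt 0.21 [547.1  82.8 142.7] [-0.1 -0.4  0.8] 0.15138374697944568
```

View pics/b4.png

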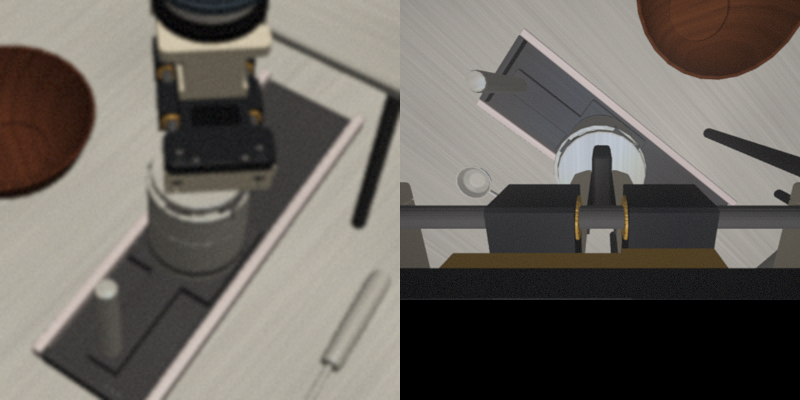

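The bar sits square in the fingers and has turned with them, about 52° from the rail. A few more degrees should find the stop.

```bash
python3 -m inch '[[255,0,0,0,1,0,0],[255,0,0,0,2,0,0],[255,0,0,0,2.5,0,0],[255,0,0,0,2.5,0,0]]'; python3 r.py; python3 -m inch '[[255,0,0,0,1,0,0],[255,0,0,0,2,0,0],[255,0,0,0,3,0,0],[255,0,0,0,3,0,0]]'; python3 r.py
```

```text
time: 13.55
eef_pos: [547.1, 82.8, 142.7]
eef_rot: [-0.659, -0.253, 0.661, -0.254]
contact_force: [-1.7, -0.6, 1.2]
finger_gap: 0.151
moment [-0.1   0.4   0.04] zdir deg -138.0 tilt 0.21 [547.1  82.8 142.7] [-1.7 -0.6  1.2] 0.1509107786180768
time: 13.88
eef_pos: [546.6, 82.9, 142.7]
eef_rot: [-0.665, -0.235, 0.668, -0.236]
contact_force: [-2.8, 0.1, 3.1]
finger_gap: 0.154
moment [-0.02  0.73  0.04] zdir deg -141.07 tilt 0.24 [546.6  82.9 142.7] [-2.8  0.1  3.1] 0.15357668227065036
```

At about 57° the load starts to rise, so this is the stop. I'll back off 2° and lift gently.

```bash
python3 -m inch '[[255,0,0,0,-2,0,0],[255,0,0,0,-2.5,0,0],[255,0,0,0,-2.5,0,0]]'; python3 r.py; python3 -m inch '[[255,-0.003,0,0,0,0,0],[255,-0.006,0,0,0,0,0],[255,-0.008,0,0,0,0,0],[255,-0.008,0,0,0,0,0]]'; python3 r.py
```

```text
time: 14.13
eef_pos: [546.9, 82.8, 142.7]
eef_rot: [-0.66, -0.249, 0.663, -0.251]
contact_force: [-1.0, -0.8, 0.3]
finger_gap: 0.148
moment [-0.02  0.23 -0.01] zdir deg -138.58 tilt 0.22 [546.9  82.8 142.7] [-1.  -0.8  0.3] 0.14786502114558664
time: 14.47
eef_pos: [547.0, 82.8, 151.1]
eef_rot: [-0.66, -0.249, 0.663, -0.251]
contact_force: [-0.1, -1.0, -1.6]
finger_gap: 0.148
moment [-0.15  0.25 -0.02] zdir deg -138.59 tilt 0.22 [547.   82.8 151.1] [-0.1 -1.  -1.6] 0.14840282530302348
```

```bash
python3 -m inch '[[255,-0.008,0,0,0,0,0],[255,-0.018,0,0,0,0,0],[255,-0.028,0,0,0,0,0],[255,-0.04,0,0,0,0,0],[255,-0.052,0,0,0,0,0],[255,-0.064,0,0,0,0,0],[255,-0.076,0,0,0,0,0],[255,-0.086,0,0,0,0,0],[255,-0.092,0,0,0,0,0],[255,-0.092,0,0,0,0,0],[255,-0.092,0,0,0,0,0],[255,-0.092,0,0,0,0,0]]'; python3 -m inch '[[255,0,0,0,0,0,0],[255,0,0,0,0,0,0],[255,0,0,0,0,0,0],[255,0,0,0,0,0,0]]'; python3 r.py
python3 - <<'E'
from h import *
np.set_printoptions(precision=1,suppress=True)
P=[read_camera("side"),read_camera("wrist"),read_camera("top")]
cv2.imwrite("pics/b5.png",np.hstack([cv2.resize(P[0]["image"][100:350,230:480],(400,400)),cv2.copyMakeBorder(cv2.resize(P[1]["image"],(400,300)),0,100,0,0,0)])[:,:,::-1])
for l,z in(("lid",215),("handle",105),("canister",20),("bowl",0),("pot",0),("spoon",0)):
    for n,p in zip("swt",P):
        for r in spot_point(p,l)[:1]: print(l,n,np.array(r["centre"]),round(r["confidence"],2),atz(p,r["centre"],z))
E
```

```text
time: 15.47
eef_pos: [546.9, 83.1, 242.5]
eef_rot: [-0.66, -0.249, 0.663, -0.251]
contact_force: [0.7, -0.1, -2.4]
finger_gap: 0.152
time: 15.8
eef_pos: [546.7, 83.1, 242.1]
eef_rot: [-0.66, -0.249, 0.663, -0.251]
contact_force: [-0.2, 0.6, -2.7]
finger_gap: 0.151
moment [-0.1   0.12  0.01] zdir deg -138.6 tilt 0.29 [546.7  83.1 242.1] [-0.2  0.6 -2.7] 0.1508121751165433
lid s [354.9 197.6] 0.92 [541.2  82.6 215. ]
lid w [318.8 274.3] 0.82 [545.7  84.9 215. ]
handle s [305.5 298.5] 0.73 [528.8 207.4 105. ]
handle w [197.5 144.6] 0.66 [533.  207.5 105. ]
canister s [348.7 271.9] 0.94 [540.7  88.2  20. ]
canister w [317.9 211. ] 0.81 [544.8  87.9  20. ]
bowl s [256.7 225.9] 0.57 [746.8 113.7   0. ]
bowl w [428.7  43.6] 0.89 [750.4 115.4   0. ]
pot s [195.5 395.4] 0.59 [585.2 401.7   0. ]
pot t [157.8 252.3] 0.79 [591.1 403.1   0. ]
spoon s [413.7 331.1] 0.58 [394.   96.6   0. ]
spoon w [228.4 295.4] 0.62 [387.6  99.2  -0. ]
spoon t [311.7 353.3] 0.56 [391.8  97.9   0. ]
```

View pics/b5.png

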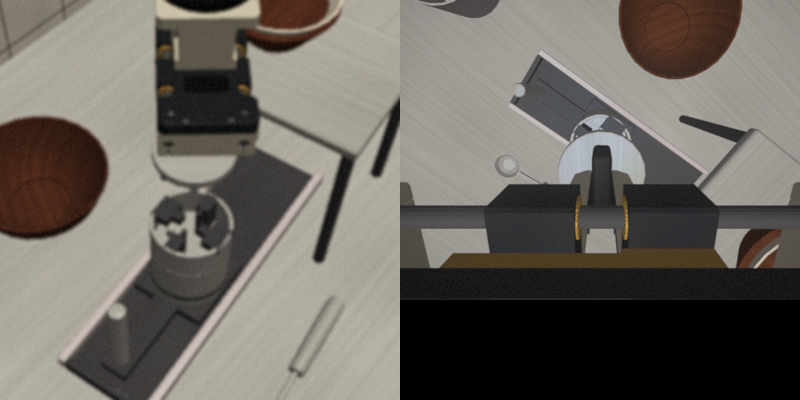

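The lid hangs level in the gripper at about (195,165), right above the open canister at (190,225). The post is still at the outer end and the bystanders have not moved.

```bash
python3 -c "
from h import *
print(finish_job(), observe()['time'])"
```

```text
the job is handed in; nothing more can be done
the job is handed in; nothing more can be done
```

The lid is off and I handed the job in at about 16 s of the 64 s allowed. The gripper still holds the lid, about 100 mm above the canister's rim. The hand-in gave no verdict.

- **Sled:** I gripped the post and pulled it 150 mm. At the end it stood firm at about 11 N, which I took as the stop. The last images put the post at about (533, 207) mm, still at the outer end.
- **Lid:** It turned clockwise seen from above with no measurable resistance, past where the wrong-way stop would be. At about 57° I felt a slight rise in load, not a hard stop. I took that as the release stop, backed off 2.5°, and the lid lifted freely.
- **Last checks:** The tool was tilted 0.3° and the gripper opening matched the bar. The downward pull was about 2.7 N against roughly 2 N for the lid, within the sensor's noise. The lid was within a few millimetres of the canister's axis.
- **Bystanders:** The bowl, pot and spoon were within about 10 mm of where they started, which is within the network's scatter.
- **Disagreements:** The network's points varied by 5–10 mm between cameras, most for the post point. I relied on the post position read from the pictures, and the grasps confirmed it. No check failed.

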